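Line up the paint pots by size on the sample board

TASK

The smallest and the largest paint pot already stand at the two ends of the wooden board. Set the four loose pots upright on the free marks between them, one centred on each mark, so that the row rises step by step from the smallest to the largest. Keep every pot upright, leave the two end pots where they stand, and do not disturb the bin, the cup or the brush.

Things in the scene. Friction and masses are not known exactly. Their poses are not given: they have to be found in the camera images.
- board: Fixed plywood strip lying on the table, 100 mm (its x) by 380 mm (its y, the row) by 12 mm thick, flat on top with no rims. Six flat dark rings (33 mm across, inlaid, the marks) in one row along its y axis at x = 0, y = -150, -90, -30, 30, 90, 150 mm, 60 mm apart. Origin: centre of its underside, so its top is 12 mm above the origin; it may be turned a little about the vertical.
- pot_smallest: Closed round paint pot, straight-sided white plastic with a flush grey lid (same diameter, top 12 mm). 36 mm diameter, 40 mm high, about 60 g. Origin: centre of its underside, z up along its axis. Smallest of the family of six; already stands on an end mark of the board (either end, it varies). Leave it where it is.
- pot_largest: Closed round paint pot, straight-sided white plastic with a flush grey lid (same diameter, top 12 mm). 51 mm diameter, 115 mm high, about 185 g. Origin: centre of its underside, z up along its axis. Largest of the family of six; already stands on the end mark at the other end. Leave it where it is.
- pot_a: Closed round paint pot, straight-sided white plastic with a flush grey lid (same diameter, top 12 mm). 39 mm diameter, 55 mm high, about 85 g. Origin: centre of its underside, z up along its axis. Starts upright on the table between robot and board; to be placed. Smallest of the four loose pots.
- pot_b: Closed round paint pot, straight-sided white plastic with a flush grey lid (same diameter, top 12 mm). 42 mm diameter, 70 mm high, about 110 g. Origin: centre of its underside, z up along its axis. Starts upright on the table between robot and board; to be placed. Second smallest of the four loose pots.
- pot_c: Closed round paint pot, straight-sided white plastic with a flush grey lid (same diameter, top 12 mm). 45 mm diameter, 85 mm high, about 135 g. Origin: centre of its underside, z up along its axis. Starts upright on the table between robot and board; to be placed. Second largest of the four loose pots.
- pot_d: Closed round paint pot, straight-sided white plastic with a flush grey lid (same diameter, top 12 mm). 48 mm diameter, 100 mm high, about 160 g. Origin: centre of its underside, z up along its axis. Starts upright on the table between robot and board; to be placed. Largest of the four loose pots.
- bin: Blue open plastic bin, 130 x 160 x 75 mm, with a green ball in it, at the robot's right of the board. Bystander, not to be disturbed. Origin: centre of its underside.
- cup: White open cup with thick paper-like wall, 80 mm across the rim, 100 mm high, at the robot's left of the board. Bystander, not to be disturbed. Origin: centre of its underside.
- brush: Flat paint brush, 220 mm long along its y, 20 mm wide, 10 mm thick, lying on the table to the robot's left of the loose pots. Bystander, not to be disturbed. Origin: underside, middle of its wooden handle.
There are look-alikes about, which are no part of the job. Leave any pink look-alike of the pot_d alone.

How it is judged:
At the end, for the whole second after the job is handed in: The four loose pots stand upright on the board, each within 12 mm along and across the row of the mark its size calls for, rising from the smallest pot to the largest; the two end pots upright, within 10 mm of where they were; all within 0.1 rad of upright, released and at rest (((y of pot_smallest in the frame of board below 0 m and y of pot_a in the frame of board between -0.102 and -0.078 m and y of pot_b in the frame of board between -0.042 and -0.018 m and y of pot_c in the frame of board between 0.018 and 0.042 m and y of pot_d in the frame of board between 0.078 and 0.102 m) or (y of pot_smallest in the frame of board above 0 m and y of pot_a in the frame of board between 0.078 and 0.102 m and y of pot_b in the frame of board between 0.018 and 0.042 m and y of pot_c in the frame of board between -0.042 and -0.018 m and y of pot_d in the frame of board between -0.102 and -0.078 m)) and x of pot_a in the frame of board between -0.012 and 0.012 m and z of pot_a in the frame of board between 0.008 and 0.016 m and x of pot_b in the frame of board between -0.012 and 0.012 m and z of pot_b in the frame of board between 0.008 and 0.016 m and x of pot_c in the frame of board between -0.012 and 0.012 m and z of pot_c in the frame of board between 0.008 and 0.016 m and x of pot_d in the frame of board between -0.012 and 0.012 m and z of pot_d in the frame of board between 0.008 and 0.016 m and angle between each of pot_a, pot_b, pot_c, pot_d, pot_smallest, pot_largest's own z axis and vertical below 0.1 rad and linear speed of each of pot_a, pot_b, pot_c, pot_d, pot_smallest, pot_largest below 0.02 m/s and angular speed of each of pot_a, pot_b, pot_c, pot_d, pot_smallest, pot_largest below 0.2 rad/s and contact force between each of pot_a, pot_b, pot_c, pot_d, pot_smallest, pot_largest and the fingers below 0.1 N and distance of each of pot_smallest, pot_largest from where it was at the start of the episode below 0.01 m); the robot touches nothing.
It fails at once if a pot is knocked over or tipped (angle between any of pot_a, pot_b, pot_c, pot_d, pot_smallest, pot_largest's own z axis and vertical above 0.6 rad).
It fails at once if a pot that already stood on the board is shifted by more than 15 mm (distance of any of pot_smallest, pot_largest from where it was at the start of the episode above 0.015 m).
It fails at once if the bin, cup or brush is moved by more than 30 mm (distance of any of bin, cup, brush from where it was at the start of the episode above 0.03 m).
It also fails if it takes over 90 s, if anything falls off the work surface, if the arm or the gripper's body presses on something with over 40 N, if the wrist force passes 120 N, or if a joint passes its speed limit or range.

ROBOT

A 6-joint arm with a two-finger parallel gripper is mounted at the origin on the work surface. World frame = base frame: x ahead of the robot, y to its left, z up, the work surface at z = 0. Lengths are in m, angles in rad, forces in N, time in s.
With the tool pointing down it reaches from about 0.275 to 0.875 m from the base axis. Payload 12.5 kg.
Tool frame: the origin (TCP) lies on the centre line of the jaws, within the pads' length; the fingertips stand r.finger_overhang ahead of it and the grasp point (between the pads) lies 3 mm ahead of it (r.finger_overhang is the distance from the TCP to the fingertips, in m); z points along the fingers, y is the line along which they close (so a half turn about z gives the same grasp; the last joint's range is limited). The gripper opens to 85 mm and grips with 20 to 120 N. Pads are 22 mm wide; open, the fingers measure 114 mm over their backs; the gripper's body (76 mm by 85 mm) begins 54 mm behind the grasp point. The pads swing forward as they close: fully open they stand 13 mm farther back than shut.
Start: joints at [-1.266, 0.351, 1.652, -0, 1.139, -0.085], TCP at [0.209, -0.509, 0.253] pointing down, gripper open.
Joint ranges: [-2.75, 2.75], [-0.79, 2.1], [0.01, 2.65], [-1.57, 4.71], [0.07, 3.14], [-2.87, 2.87]. Speed limits (rad/s): [2.22, 2.22, 2.79, 3.14, 3.14, 3.14].

INTERFACE

Orientations are given as a unit quaternion [x, y, z, w].
In Python, from cell import r, optics gives the robot as it stands. The module is installed in compiled form; this text tells all that it offers. Calls block until the motion is done:
- r.move_to(position, orientation): joint-space move of the TCP to a pose.
- r.move_linear(position, rot=None, vel=0.15): straight line of the TCP; rot=None keeps the orientation; vel is the mean speed in m/s.
- r.set_joints(angles): joint-space move.
- r.set_gripper(opening, squeeze=None): opening from 0.0 (shut) to 1.0 (fully open); squeeze is the grip in N (None keeps the last); returns when the fingers have stopped.
- r.sleep(seconds).
- r.inverse_kinematics(position, orientation): joint angles nearest the present ones, or None.
- optics.get_image(name): name is "side" or "top" or "wrist"; returns a dict with "pixels" (420x560x3 uint8, red, green, blue), "depth" (420x560 float32, m along the optical axis (not along the pixel's ray), 0 where there is no reading), "fx", "fy", "cx", "cy" (pixels), "camera_from_world" (4x4, takes a point from world to camera coordinates); the wrist camera has in their place "mount" (4x4, takes a point from camera to tool coordinates, whose origin is the TCP and whose axes are the flange's). Camera axes: x right, y down, z forward; pixel columns grow to the right and rows downward; lengths in m; the calibration is good to about 2 mm. A picture is of the moment at which its call begins: read the wrist's pose just before it.
A pose or a line that the arm cannot do raises r.PlanningError and nothing moves.
- r.hand_in(): hands the job in; it is judged then, once.
Readings, each from a call of its own:
- r.current_t(): time.
- r.current_q(): joint angles.
- r.current_qvel(): joint speeds.
- r.current_effort(): joint torques, N m.
- r.current_tool_pos(): TCP position.
- r.current_ee_rot(): TCP orientation.
- r.current_contact_force(): force on the tool from outside, world axes, zero at the start.
- r.current_torque(): the same for the moment, N m.
- r.current_opening(): opening from 0.0 (shut) to 1.0 (fully open).
- r.current_finger_force(): force on a finger pad.
Only numpy, scipy, OpenCV 4.12 (cv2) and the standard library are available. Lean on these libraries where they do the work, as an engineer would, in place of code of your own. Each camera call takes 0.05 s, during which the arm holds its last target. There are 200 camera calls.

## Working session

There is one attempt and no reset: what is moved stays moved. The work goes in short steps, each a Python script; the robot and the scene stay as the last script left them, time stands still between calls to the robot, and variables do not carry over. Pictures are saved under pics/ and viewed, at most 14 in all, crops included, and the job is handed in when it is done.

```bash
mkdir -p pics; python3 - <<'E'
from cell import r,optics
import cv2,numpy as np
print(r.finger_overhang,r.current_t(),r.current_ee_rot())
for n in("top","side"):
    d=optics.get_image(n); cv2.imwrite(f"pics/{n}0.png",d["pixels"][:,:,::-1]); np.savez(f"{n}0.npz",**d)
    print(n,d["fx"],d["cx"],d["cy"],np.round(d["camera_from_world"],3).tolist(),(d["depth"]>0).mean())
E
```

```text
0.022 0.0 [ 9.81069962e-01  1.93652792e-01 -4.18434613e-05 -5.68397779e-04]
top 504.76226260038305 286.753468512089 204.45476879090657 [[-0.023, -1.0, 0.017, -0.031], [-0.985, 0.02, -0.172, 0.515], [0.171, -0.021, -0.985, 1.192], [0.0, 0.0, 0.0, 1.0]] 0.9958928571428571
side 502.1517171664767 274.66386327331827 203.93217842965657 [[-0.963, -0.268, -0.013, 0.469], [-0.18, 0.68, -0.711, 0.13], [0.199, -0.682, -0.703, 1.13], [0.0, 0.0, 0.0, 1.0]] 0.9958971088435374
```

View pics/top0.png

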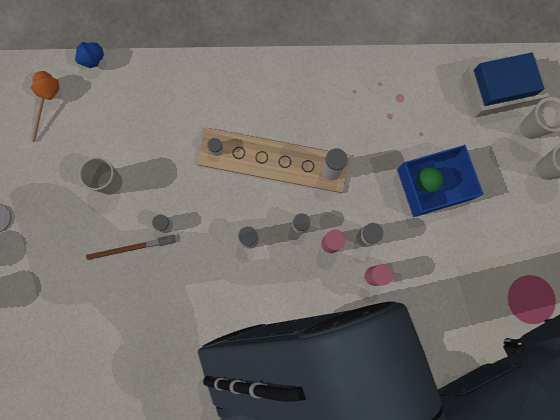

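View pics/side0.png

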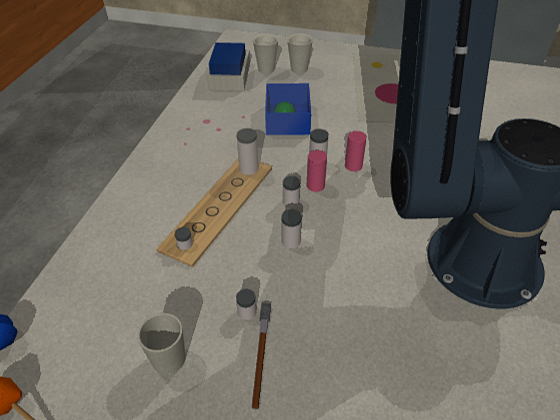

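The top view shows grey-lidded loose pots at about (162,223), (249,237), (301,223) and (371,234). The end pots are at (215,146), small, and (336,160), large, with the free rings between them. Two pink look-alikes stand at (334,241) and (379,274). They have pink lids, so they aren't any of the white-bodied, grey-lidded pots. The pink one at (334,241) is close beside the pot at (371,234).

```bash
cat > h.py <<'E'
import numpy as np,cv2
def cloud(d):
    v,u=np.mgrid[0:420,0:560]; z=d["depth"]
    P=np.stack([(u-d["cx"])/d["fx"]*z,(v-d["cy"])/d["fy"]*z,z],-1)
    T=np.linalg.inv(d["camera_from_world"]); return P@T[:3,:3].T+T[:3,3]
def ray(d,u,v,h):
    T=np.linalg.inv(d["camera_from_world"]); k=T[:3,:3]@np.array([(u-d["cx"])/d["fx"],(v-d["cy"])/d["fy"],1]);o=T[:3,3]
    return (o+k*(h-o[2])/k[2])[:2]
def lid(d,u,v,w=20):
    C=cloud(d); sub=np.zeros((420,560),bool); sub[v-w:v+w,u-w:u+w]=1
    h0=np.median(C[v-2:v+3,u-2:u+3,2])
    m=(sub&(abs(C[...,2]-h0)<.006)&(np.linalg.norm(C[...,:2]-C[v,u,:2],axis=-1)<.06)).astype(np.uint8)
    n,l,s,_=cv2.connectedComponentsWithStats(m); m=(l==l[v,u])
    c=max(cv2.findContours(m.astype(np.uint8),0,1)[0],key=cv2.contourArea)
    p=np.array([ray(d,*q,h0) for q in c[:,0].astype(float)])
    A=np.c_[2*p,np.ones(len(p))]; s=np.linalg.lstsq(A,(p**2).sum(1),rcond=None)[0]
    return s[:2],2*np.sqrt(s[2]+s[0]**2+s[1]**2),h0
E
python3 - <<'E'
from h import *
d=dict(np.load("top0.npz")); C=cloud(d)
for n,u,v in [("s",215,146),("L",336,160),("1",162,223),("2",249,237),("3",301,223),("4",371,234),("pinkA",334,241),("pinkB",379,274),("cup",97,176)]:
    c,D,h=lid(d,u,v,30 if n=="cup" else 20); print(n,np.round(c,4),"D",round(D,4),"h",round(h,4))
px=d["pixels"]; g=cv2.cvtColor(px,cv2.COLOR_RGB2GRAY)
R=[]
for u,v in [(238,153),(262,157),(285,162),(308,166)]:
    w=g[v-9:v+10,u-9:u+10]; m=((w<85)).astype(np.uint8)
    c=max(cv2.findContours(m,0,1)[0],key=len)
    (x,y),(a,b),_=cv2.fitEllipse(c); p=ray(d,u-9+x,v-9+y,.012); R.append(p); print("ring",x+u-9,y+v-9,a,b,np.round(p,4))
R=np.array(R); print(np.linalg.norm(np.diff(R,axis=0),axis=1), "board z",np.median(C[155:160,270:275,2]),"table",np.median(C[200:205,230:260,2]))
cr=px[190:310,120:420]; cv2.imwrite("pics/crop0.png",cv2.resize(cr[:,:,::-1],None,fx=2.6,fy=2.6,interpolation=2))
E
```

```text
s [0.666  0.1353] D 0.0341 h 0.0539
L [ 0.6049 -0.157 ] D 0.0491 h 0.1275
1 [0.4748 0.2647] D 0.037 h 0.0563
2 [0.4343 0.0535] D 0.0426 h 0.0864
3 [ 0.4671 -0.0742] D 0.0394 h 0.0716
4 [ 0.4341 -0.2381] D 0.0456 h 0.1012
pinkA [ 0.4197 -0.1493] D 0.0455 h 0.1003
pinkB [ 0.3375 -0.2539] D 0.0455 h 0.1006
cup [0.5919 0.4124] D 0.0484 h 0.0161
ring 238.31166648864746 152.23568534851074 11.723936080932617 12.16981315612793 [0.6575 0.0783]
ring 261.4390392303467 156.87509059906006 11.558477401733398 11.967635154724121 [0.6442 0.0194]
ring 284.52692317962646 161.47307682037354 11.469355583190918 11.641772270202637 [ 0.631  -0.0393]
ring 307.55616569519043 165.66591835021973 11.301114082336426 11.708240509033203 [ 0.6189 -0.0978]
[0.06041767 0.06019728 0.05975928] board z 0.013075797569577219 table 0.0013310849465206775
```

View pics/crop0.png

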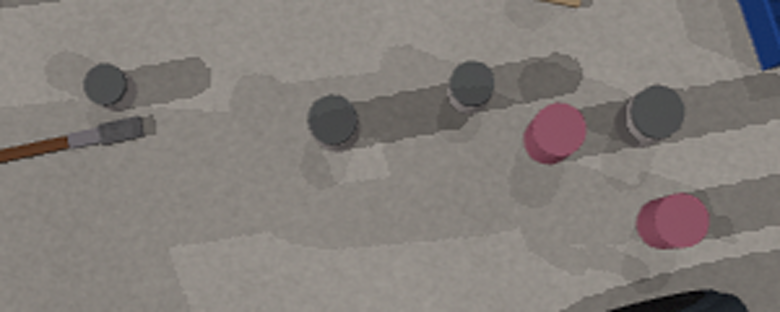

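The crop confirms it. The four grey-lidded pots match by height and diameter: a at (162,223), b at (301,223), c at (249,237) and d at (371,234). The pink pots stay untouched. The brush head lies just below a, so I'll grip a high. I'll start with pot a.

```bash
cat > go.py <<'E'
from cell import r,optics
import numpy as np
A=np.arctan2(.1761,.0386); Q=[np.cos(A/2),np.sin(A/2),0,0]   # tool x along the row, jaws close across it
MARK=dict(a=(.6575,.0783),b=(.6442,.0194),c=(.631,-.0393),d=(.6189,-.0978))
POT=dict(a=(.4748,.2647),b=(.4671,-.0742),c=(.4343,.0535),d=(.4341,-.2381))
H=dict(a=.055,b=.070,c=.085,d=.100)
def pick(k):
    p=POT[k]; z=H[k]-(.014 if k=="a" else .020)+.003; up=max(.2,z+.15)
    r.move_to([*p,up],Q); r.set_gripper(.82,30)
    r.move_linear([*p,z],vel=.2); r.set_gripper(0,30)
    print(k,"opening",r.current_opening(),"F",r.current_finger_force(),"pos",r.current_tool_pos()-np.array([*p,z]))
    r.move_linear([*p,up],vel=.2); return z,up
def place(k,z,up):
    m=MARK[k]
    r.move_linear([*m,up],vel=.25); r.move_linear([*m,z+.035],vel=.2); r.move_linear([*m,z+.0125],vel=.05)
    print("opening",r.current_opening(),"Fz",r.current_contact_force(),"err",r.current_tool_pos()[:2]-m)
    r.set_gripper(.8,30); r.move_linear([*m,up],vel=.2); print("t",r.current_t())
E
python3 - <<'E'
from go import *
import cv2
print(np.round(optics.get_image("wrist")["mount"],3).tolist())
place("a",*pick("a"))
d=optics.get_image("side"); cv2.imwrite("pics/side1.png",d["pixels"][:,:,::-1])
E
```

```text
[[0.0, -0.965, -0.263, 0.067], [1.0, 0.0, 0.0, 0.001], [-0.0, -0.263, 0.965, -0.12], [0.0, 0.0, 0.0, 1.0]]
a opening 0.44707993689866155 F 29.621816128492355 pos [0.00043802 0.00020612 0.00101692]
opening 0.44653066395140084 Fz [-4.4376819  0.0794501  6.9999672] err [-1.80443037e-04  1.64585127e-05]
t 9.4083
```

View pics/side1.png

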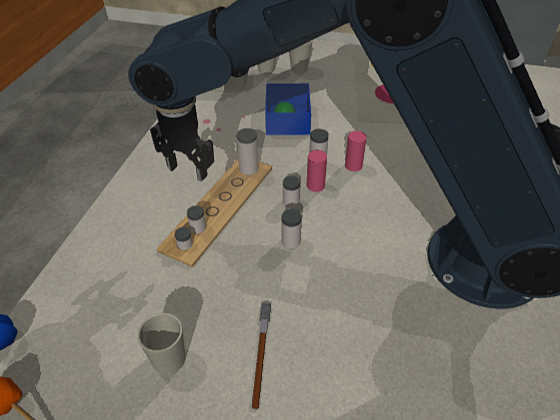

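Pot a stands at (196,219) on the second mark next to the smallest pot, and everything else is undisturbed. Now the other three.

```bash
python3 - <<'E'
from go import *
from h import lid
import cv2
for k in "bcd": place(k,*pick(k))
r.move_to([.30,-.42,.3],Q)
d=optics.get_image("top"); cv2.imwrite("pics/top2.png",d["pixels"][:,:,::-1]); np.savez("top2.npz",**d)
d=optics.get_image("side"); cv2.imwrite("pics/side2.png",d["pixels"][:,:,::-1])
print(r.current_t())
E
```

```text
b opening 0.4842272034027747 F 29.51428547501564 pos [ 0.00051964 -0.00012069  0.00098356]
opening 0.48428587644531806 Fz [-3.25371501e+00  3.21244704e-03  7.46553382e+00] err [-1.53232350e-04  5.58319258e-05]
t 16.3
c opening 0.522735898737786 F 29.549385756254196 pos [5.52799168e-04 2.30754020e-05 9.15643184e-04]
opening 0.5184330705255982 Fz [-4.95377386  1.38236202  6.50917692] err [-0.00041407  0.00010727]
t 23.0583
d opening 0.5494575651900275 F 29.86457549035549 pos [ 0.00036298 -0.00029163  0.00106791]
opening 0.5513608306126929 Fz [-4.76756508  0.70333297  7.9760274 ] err [-0.0004724   0.00020293]
t 30.0583
31.8333
```

View pics/top2.png

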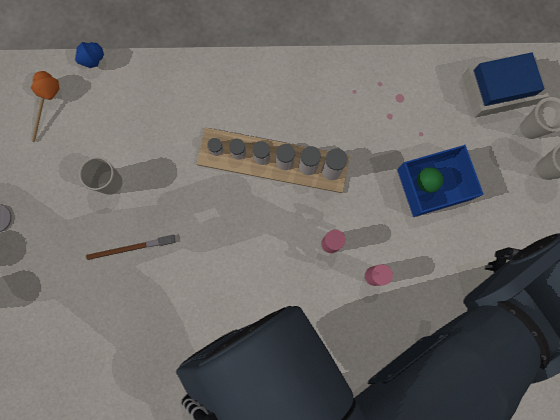

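View pics/side2.png

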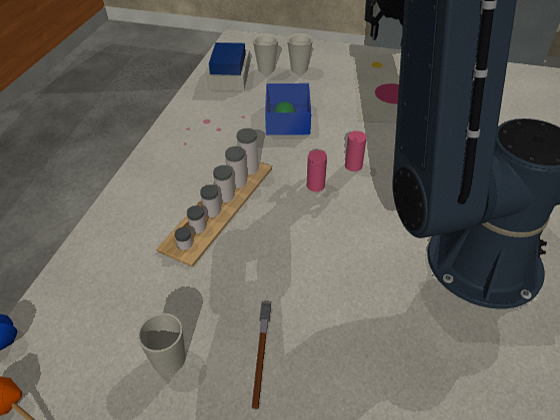

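Both views show a row rising from (215,146) to (336,160), with the bystanders and pink pots in place. I'll check the centres in numbers before handing in.

```bash
python3 - <<'E'
from go import *
from h import lid
d=dict(np.load("top2.npz")); bx=np.array([np.sin(A),-np.cos(A)]); by=np.array([np.cos(A),np.sin(A)])
ok=True
for k,u,v in [("a",238,148),("b",261,152),("c",286,155),("d",311,158),("s",215,146),("L",336,160)]:
    c,D,h=lid(d,u,v); m=np.array({**MARK,"s":(.666,.1353),"L":(.6049,-.157)}[k]); e=np.array([(c-m)@bx,(c-m)@by])*1000
    print(k,np.round(e,1),"D",round(D,4),"h",round(h,4)); ok&=abs(e).max()<7
if ok: print(r.hand_in())
E
```

```text
a [-0.5  0. ] D 0.0373 h 0.0673
b [-0.1 -0.2] D 0.0407 h 0.0815
c [-0.8  0. ] D 0.0432 h 0.0981
d [-1.  -0.4] D 0.046 h 0.1124
s [0.3 0.1] D 0.0341 h 0.0536
L [-0.4  0.1] D 0.049 h 0.1288
the job is handed in; nothing more can be done
None
```

The job is handed in: pots a, b, c and d stand upright within about 1 mm of their marks by the top camera, in rising order. The end pots measured within 0.5 mm of where they started, the bin, cup and brush look undisturbed, and the arm took about 32 s.

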